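# Roll a shaft blank into a V-block

### The arm

A 6-joint arm with a two-finger parallel gripper is mounted at the origin on a cart in front of the work surface, level with it; the furniture and walls round the work are solid. World frame = base frame: x ahead of the robot, y to its left, z up, the work surface at z = 0. Lengths are in m, angles in rad, forces in N, time in s.
With the tool pointing down it reaches from about 0.35 to 0.775 m from the base axis. Payload 7.3 kg.
Tool frame: the origin (TCP) lies between the finger pads; the fingertips stand ahead of it and the grasp point (between the pads) lies 6 mm ahead of it (robot.tip_extent is the x of the fingertips in the tool frame, in m); x points along the fingers, z is the direction in which the jaws open and shut, and the axes are right-handed (so a half turn about x gives the same grasp; the last joint's range is limited). The gripper opens to 92 mm and grips with 3 to 60 N. Pads are 19 mm wide; open, the fingers measure 130 mm over their backs; the gripper's body (75 mm by 190 mm) begins 47 mm behind the grasp point.
Start: joints at [1.18, 0.342, 1.524, -0, 1.275, -0.146], TCP at [0.127, 0.509, 0.252] pointing down, gripper open.
Joint ranges: [-2.53, 2.53], [-0.77, 2.02], [0.04, 2.7], [-1, 4.14], [0.28, 2.66], [-3.11, 3.11]. Speed limits (rad/s): [2.57, 2.57, 3.14, 3.14, 3.14, 3.14].

### API

Orientations are given as [roll, pitch, yaw] about the fixed x, y, z axes, in that order (R = Rz(yaw) Ry(pitch) Rx(roll)).
In Python, from cell import robot gives the robot as it stands. The module is installed in compiled form; this text tells all that it offers.
- The arm moves only by the shell command python3 -m creep 'ROWS' [FORCE]. ROWS is JSON, a list of rows, each an object with "translation": the shift along the tool's x, y, z in m, a list of three; "twist": the turn, a rotation vector about the tool's x, y, z in rad, a list of three; "hand": the opening in per cent of the stroke, from 0 (shut) to 100 (fully open). A call has 1 to 5 rows; each row is the pose to reach, as a shift and turn from the pose measured when the call began, along the tool's axes at that moment; what a row does not reach only later rows make up. A row lasts 1/10 s, in which the tool goes at most 50 mm and 8.59 degrees, less where a joint would pass 70% of its speed; a pose out of reach is approached as far as the arm can. A call with a gripper value outside its range is refused whole. The fingers move at their own pace and stop on an object; FORCE is the grip in N (left out, the last holds). Time passes only in rows, so rows that repeat a pose let the fingers close. It gives the time, the measured TCP pose, the force and the opening at its end, in the units of the state.
- robot.observe(): the state, without advancing time (a new reading comes with each control period).
- robot.read_camera(name): name is "scene" or "top"; returns the picture (420x560x3 uint8, blue, green, red); there is no depth.
- robot.calibration(name): a dict with "intrinsics" (3x3 intrinsics, pixels), "dist" ([k1, k2, p1, p2, k3] as OpenCV has them; the pictures are not rectified), "cam_to_world" (4x4, takes a point from camera to world coordinates). Camera axes: x right, y up, looking along -z (the intrinsics and any distortion apply to the point x, -y, -z); pixel columns grow to the right and rows downward; lengths in m; the calibration is good to about 2 mm. A picture is of the moment at which its call begins. calibration takes no time and is no camera call.
- robot.hand_in(): hands the job in, once; it reports no verdict.
The state is a dict: "time": time; "qpos": joint angles; "qvel": joint speeds; "joint_efforts": joint torques, N m; "tool_pos": TCP position; "tool_rot": TCP orientation; "contact_force": force on the tool from outside, world axes, zero at the start; "torque": the same for the moment, N m; "opening": finger opening in m.
Only numpy, scipy, OpenCV 4.12 (cv2) and the standard library are available. Lean on these libraries where they do the work, as an engineer would, in place of code of your own. Each camera call takes 0.05 s, during which the arm holds its last target. There are 200 camera calls.

### The job

Roll the round aluminium bar along the bench by pushing gently on its side with the fingertips, up the low ramp of the steel V-block, until it drops into the V and lies still there, square in the groove and with neither end sticking out past the block. Do not grip, lift, tip or carry the bar, and leave the other things on the bench where they are. Finish with the hand clear of everything.

Things in the scene. Friction and masses are not known exactly. Their poses are not given: they have to be found in the camera images.
- bar: plain round aluminium bar (shaft blank), 32 mm in diameter, 120 mm long, about 0.26 kg, lying on the bench on its round side on the robot's side of the V-block, free to roll; its ground surface is smooth, so that fingers and bench slide on it easily. A skewed bar pushed near one end mostly rolls on at its own angle; the ramp helps to square it. Origin at its middle, on its axis, 16 mm above the bench at the start; its y axis runs along the bar (x and z turn as it rolls).
- v_seat (a point): seat of the V-block: where the bar's middle (on its axis) lies when centred in the V, 20 mm above the bench. x is level, across the groove, up the ramp and away from the robot; y along the groove; z up. V faces slope 30 degrees; V bottom is 1.5 mm above the bench at x = 0; the rear face rises to 16 mm at x = +24 mm, then a back jaw 34 mm high up to +40.5 mm.
- ramp_foot (a point): middle of the foot of the V-block's ramp, at bench level, 47.5 mm before the seat (same axes). The ramp rises over 35.5 mm along x to a crest 7.5 mm above the bench, 12 mm before the seat, then falls into the V. The steel block is fixed to the bench and 200 mm long in y.
- gel_cup: green cup with a clear lid, 59 mm across, 49 mm tall, loose, to the left of the V-block; origin under its centre. Leave it.
- drop_bottle: small white bottle, 20 mm across, 36 mm tall, loose, to the right of the V-block; origin under its centre. Leave it.
- tube_blue: clear needle tube with a blue cap, 101 mm long, 16 mm thick, lying to the left of the bar; origin under its centre, its y axis along the tube. Leave it.
- clear_bottle: clear squeeze bottle, 31 mm across, 78 mm tall, off to the right; origin under its centre. Leave it.
- needle_jig: flat open frame with upright needles, 65 x 140 mm, 58 mm tall, off to the left; origin under its centre. Leave it.
- lid_yellow_2: yellow lid, 39 mm across, 9 mm high, lying off to the right; origin under its centre. Leave it.
Not all that is in view belongs to the job. What is shaped like the bar but orange is not meant.

How it is judged:
By the outcome, as a careful person would: the job done as asked, in the order asked, and still so for the second after the job is handed in, with the robot touching nothing.
It also fails if it takes over 45 s, if anything falls off the work surface, if the arm or the gripper's body presses on something with over 40 N, if the wrist force passes 120 N, or if a joint passes its speed limit or range.

## Working session

There is one attempt and no reset: what is moved stays moved. The work goes in short steps, Python scripts to look and compute and a shell command to move; the robot and the scene stay as the last step left them, time stands still between calls to the robot, and variables do not carry over. Pictures are saved under pics/ and viewed, about 8 in all and at most 12, crops included, and the job is handed in when it is done.

```bash
mkdir -p pics; cat > h.py <<'E'
import numpy as np, cv2
from scipy.spatial.transform import Rotation as R
from cell import robot
def snap(n,f): 
    im=robot.read_camera(n).copy(); cv2.imwrite('pics/'+f,im); return im
def ray(n,px):
    c=robot.calibration(n);K=np.array(c['intrinsics']);T=np.array(c['cam_to_world'])
    u=cv2.undistortPoints(np.array([[px]],float),K,np.array(c['dist'],float))[0,0]
    return T[:3,3],T[:3,:3]@np.array([u[0],-u[1],-1])
def at(n,px,z):
    o,d=ray(n,px);return o+d*(z-o[2])/d[2]
def proj(n,P):
    c=robot.calibration(n);T=np.linalg.inv(np.array(c['cam_to_world']))
    p=(T[:3,:3]@np.array(P,float).T).T+T[:3,3]; p=p*[1,-1,-1]
    return cv2.projectPoints(p.reshape(-1,1,3),np.zeros(3),np.zeros(3),np.array(c['intrinsics']),np.array(c['dist'],float))[0][:,0]
E
python3 - <<'E'
from h import *
np.set_printoptions(precision=4,suppress=True)
a=snap('top','t0.png');b=snap('scene','s0.png')
s=robot.observe();print({k:np.round(v,4) for k,v in s.items()},robot.tip_extent)
for n in('top','scene'):print(robot.calibration(n))
E
```

```text
{'time': np.float64(0.1), 'qpos': array([ 1.18  ,  0.3427,  1.5249, -0.    ,  1.2754, -0.146 ]), 'qvel': array([ 0.0005, -0.0017, -0.002 , -0.0009,  0.0022,  0.0001]), 'joint_efforts': array([  0.0029, -43.2005, -24.4698,   0.0721,   0.0526,  -0.0001]), 'tool_pos': array([0.1271, 0.509 , 0.2511]), 'tool_rot': array([ 3.0047,  1.5694, -1.9525]), 'contact_force': array([-0.1673, -0.6937, -0.1478]), 'torque': array([-0.0031,  0.008 ,  0.028 ]), 'opening': np.float64(0.092)} 0.025
{'intrinsics': array([[437.8947,   0.    , 283.7438],
       [  0.    , 437.8947, 205.5374],
       [  0.    ,   0.    ,   1.    ]]), 'dist': array([0.0066, 0.    , 0.    , 0.    , 0.    ]), 'cam_to_world': array([[ 0.0271,  0.9753, -0.2192,  0.2543],
       [-0.9996,  0.0273, -0.0019, -0.1726],
       [ 0.0041,  0.2192,  0.9757,  1.332 ],
       [ 0.    ,  0.    ,  0.    ,  1.    ]])}
{'intrinsics': array([[526.548 ,   0.    , 279.4734],
       [  0.    , 526.548 , 206.7541],
       [  0.    ,   0.    ,   1.    ]]), 'dist': array([-0.0192,  0.    ,  0.    ,  0.    ,  0.    ]), 'cam_to_world': array([[ 0.8644,  0.3741, -0.3358,  0.104 ],
       [-0.5028,  0.6412, -0.5797, -0.9689],
       [-0.0015,  0.67  ,  0.7424,  1.0205],
       [ 0.    ,  0.    ,  0.    ,  1.    ]])}
```

View pics/t0.png

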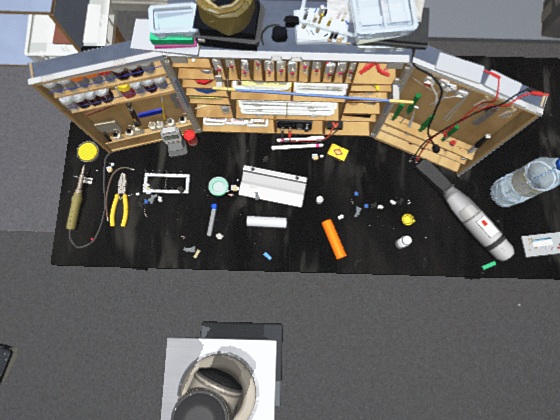

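View pics/s0.png

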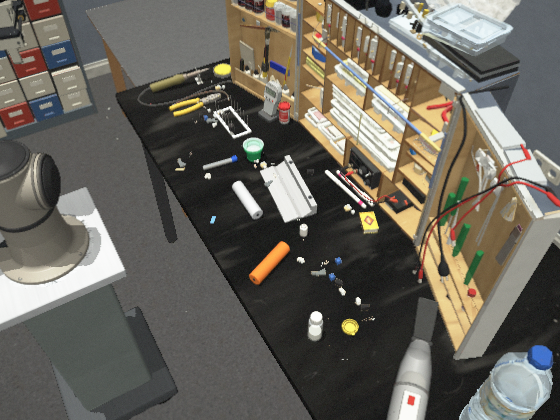

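The top view shows two bar-shaped things. The silver one is at (267,222), or (247,200) in the scene view. It lies in front of the V-block at (273,187) and fits the description. The orange one at (334,239) is the decoy. I'll confirm this in one enlarged crop and measure from it.

```bash
python3 - <<'E'
from h import *
a=cv2.imread('pics/t0.png')[155:250,195:325];b=cv2.imread('pics/s0.png')[140:235,200:330]
f=lambda i:cv2.resize(i,None,fx=6,fy=6,interpolation=cv2.INTER_CUBIC)
cv2.imwrite('pics/c0.png',f(a)); cv2.imwrite('pics/c1.png',f(b))
# bar mask in top: bright pixels, component analysis
for n,fn,roi in(('top','t0',(212,232,240,292)),('scene','s0',(175,225,225,268))):
    im=cv2.imread(f'pics/{fn}.png');m=np.zeros(im.shape[:2],np.uint8);r=roi
    m[r[0]:r[1],r[2]:r[3]]=(im[r[0]:r[1],r[2]:r[3]].min(2)>75)
    k,l,st,ce=cv2.connectedComponentsWithStats(m);i=1+st[1:,4].argmax()
    y,x=np.where(l==i);box=cv2.boxPoints(cv2.minAreaRect(np.c_[x,y].astype(np.float32)))
    print(n,st[i],ce[i],box.tolist());print([at(n,p,.016).round(4) for p in box],at(n,ce[i],.016).round(4))
E
```

```text
top [246 216  41  12 436] [266.29587156 221.39220183] [[245.5635986328125, 225.72817993164062], [246.0972900390625, 215.05487060546875], [286.49627685546875, 217.0748291015625], [285.96258544921875, 227.74813842773438]]
[array([ 0.4837, -0.0554,  0.016 ]), array([ 0.5169, -0.0555,  0.016 ]), array([ 0.5141, -0.1794,  0.016 ]), array([ 0.4809, -0.1787,  0.016 ])] [ 0.4989 -0.1181  0.016 ]
scene [232 180  31  39 519] [246.84007707 199.4238921 ] [[229.41641235351562, 185.1511993408203], [239.94161987304688, 177.9151153564453], [264.3050231933594, 213.35276794433594], [253.77981567382812, 220.58885192871094]]
[array([ 0.482, -0.05 ,  0.016]), array([ 0.5189, -0.0398,  0.016 ]), array([ 0.5138, -0.1846,  0.016 ]), array([ 0.4792, -0.1925,  0.016 ])] [ 0.498  -0.1195  0.016 ]
```

View pics/c0.png

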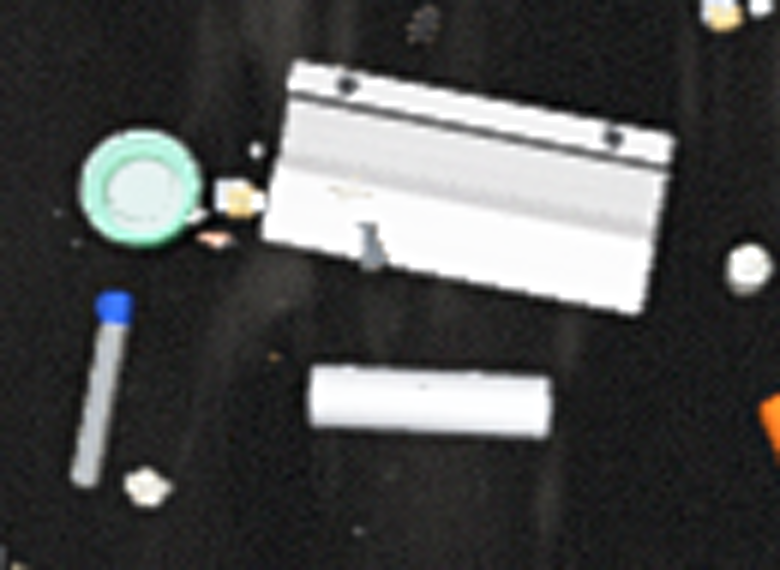

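View pics/c1.png

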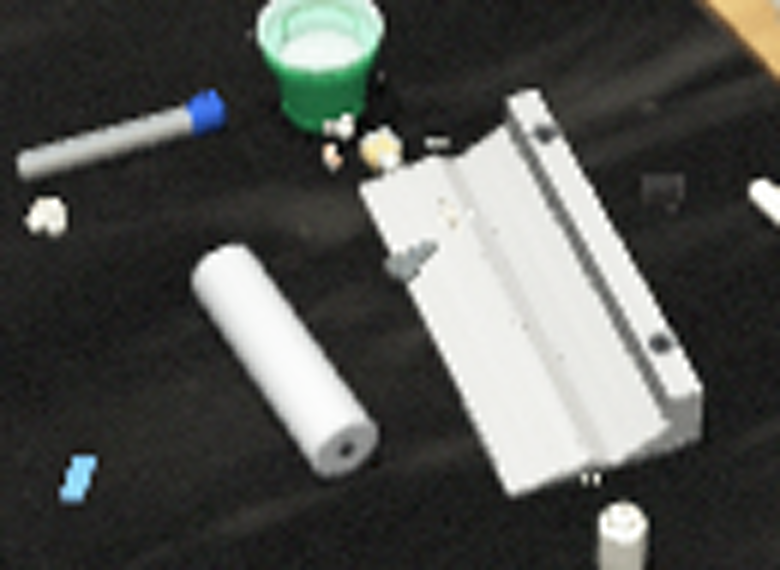

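The crops confirm the bar: silver, plain, with a drilled end. The V-block's ramp faces the robot, with foot corners at crop (263,238) and (640,312) in the top view, (360,187) and (512,495) in the scene view. The bar is skewed to the block. Next I compute the block pose.

```bash
python3 - <<'E'
from h import *
from scipy.optimize import least_squares
np.set_printoptions(precision=4,suppress=True)
q=lambda c,o:(np.array(c)+.5)/6-.5+o
T={(-47.5,100,0):(263,238),(-47.5,-100,0):(640,312),(40.5,100,34):(293,62),(40.5,-100,34):(677,135)}
S={(-47.5,100,0):(360,187),(-47.5,-100,0):(512,495),(40.5,-100,34):(700,385),(40.5,100,34):(540,92)}
def model(P,v):
    P=np.array(P,float)/1000;c,s=np.cos(v[2]),np.sin(v[2])
    return np.c_[v[0]+c*P[:,0]-s*P[:,1],v[1]+s*P[:,0]+c*P[:,1],P[:,2]]
for use in('t','s','ts'):
    def f(v):
        r=[]
        if 't' in use:r.append(proj('top',model(list(T),v))-q(list(T.values()),(195,155)))
        if 's' in use:r.append(proj('scene',model(list(S),v))-q(list(S.values()),(200,140)))
        return np.vstack(r).ravel()
    o=least_squares(f,[.58,-.13,0]);print(use,o.x,o.fun)
v=o.x
# bar ends: fit line of axis from silhouettes
def barf(b):
    u=np.linspace(0,2*np.pi,24);P=[]
    for e in(-.06,.06):
        P+= [(b[0]-np.sin(b[2])*e+np.cos(b[2])*.016*np.cos(t),b[1]+np.cos(b[2])*e+np.sin(b[2])*.016*np.cos(t),.016+.016*np.sin(t)) for t in u]
    return np.array(P)
masks={}
for n,fn,r in(('top','t0',(212,232,240,292)),('scene','s0',(172,225,225,270))):
    im=cv2.imread(f'pics/{fn}.png');m=np.zeros(im.shape[:2],np.uint8)
    m[r[0]:r[1],r[2]:r[3]]=(im[r[0]:r[1],r[2]:r[3]].min(2)>75)
    k,l,st,_=cv2.connectedComponentsWithStats(m);masks[n]=(l==1+st[1:,4].argmax()).astype(np.uint8)
from scipy.optimize import minimize
for use in(['top'],['scene'],['top','scene']):
    def cost(b):
        c=0
        for n in use:
            h=cv2.convexHull(proj(n,barf(b)).astype(np.float32))
            M=np.zeros(masks[n].shape,np.uint8);M=cv2.resize(M,None,fx=4,fy=4)
            cv2.fillConvexPoly(M,np.round((h+.5)*4-.5).astype(int),1)
            c+=(M!=cv2.resize(masks[n],None,fx=4,fy=4,interpolation=0)).sum()
        return c
    o=minimize(cost,[.498,-.118,-.02],method='Nelder-Mead',options=dict(initial_simplex=[[.498,-.118,-.02],[.503,-.118,-.02],[.498,-.113,-.02],[.498,-.118,.03]]))
    print(use,o.x,o.fun/16)
b=o.x;c,s=np.cos(v[2]),np.sin(v[2]);d=b[:2]-v[:2]
print('bar in block frame',c*d[0]+s*d[1],-s*d[0]+c*d[1],'skew deg',np.degrees(b[2]-v[2]))
E
```

```text
t [ 0.6152 -0.1341 -0.1701] [ 0.132   0.1724 -0.0219  0.0995  0.2618 -0.1568 -0.3687 -0.1031]
s [ 0.6147 -0.1339 -0.1798] [-0.0355 -0.1193 -0.5143  0.0045  0.8091  0.6083 -0.2896 -0.6653]
ts [ 0.6149 -0.1339 -0.1756] [ 0.0435  0.0899 -0.1808  0.3551  0.3252 -0.209  -0.3737  0.1816 -0.0805
 -0.0507 -0.2472 -0.0007  1.0199  0.5009 -0.3787 -0.684 ]
['top'] [ 0.4989 -0.1191 -0.0204] 27.9375
['scene'] [ 0.498  -0.1177 -0.0255] 29.8125
['top', 'scene'] [ 0.4983 -0.1177 -0.0304] 61.375
bar in block frame -0.11761852432030802 -0.0044132938962981386 skew deg 8.320132853133348
```

```bash
cat >> h.py <<'E'
V=np.array([.615,-.134]);YAW=-.173
def bw(x,y,z): c,s=np.cos(YAW),np.sin(YAW); return np.array([V[0]+c*x-s*y,V[1]+s*x+c*y,z])
# goal orientation: tool x down, tool z along +-block y
def goalR(sg): 
    x=np.array([0,0,-1.]);z=sg*np.array([-np.sin(YAW),np.cos(YAW),0]);return np.c_[x,np.cross(z,x),z]
def to(P):
    np.set_printoptions(precision=4,suppress=True)
    s=robot.observe();Rt=R.from_euler('xyz',s['tool_rot']).as_matrix()
    sg=1 if Rt[1,2]*np.cos(YAW)-Rt[0,2]*np.sin(YAW)>0 else -1
    print('t',round(float(s['time']),2),'pos',s['tool_pos'],'toolz',Rt[:,2],'opening',s['opening'],'F',s['contact_force'])
    for p in P: print(p,'shift',Rt.T@(np.array(p)-s['tool_pos']))
    print('twist',R.from_matrix(Rt.T@goalR(sg)).as_rotvec(), 'other',R.from_matrix(Rt.T@goalR(-sg)).as_rotvec(),'q6',s['qpos'][5])
    d=s['tool_pos'][:2]-V;c,n=np.cos(YAW),np.sin(YAW);print('tcp in block',c*d[0]+n*d[1],-n*d[0]+c*d[1])
E
python3 -c "
from h import *
to([(.4,.25,.25),bw(-.177,.004,.2),bw(-.177,.004,.036)])"
```

```text
t 0.1 pos [0.1271 0.509  0.2511] toolz [ 0.2424  0.9702 -0.0014] opening 0.0919780866590715 F [-0.1673 -0.6937 -0.1478]
(0.4, 0.25, 0.25) shift [ 0.0013 -0.3276 -0.1852]
[ 0.4413 -0.0996  0.2   ] shift [ 0.0517 -0.4524 -0.5143]
[ 0.4413 -0.0996  0.036 ] shift [ 0.2157 -0.4524 -0.514 ]
twist [-0.0718 -0.0014 -0.0002] other [ 3.0698 -0.0004  0.0021] q6 -0.14598548524770022
tcp in block -0.5913130298038813 0.5494603410747341
```

```bash
python3 -m creep '[{"translation":[0,-0.043,-0.024],"twist":[0,0,0],"hand":65},{"translation":[0,-0.086,-0.048],"twist":[0,0,0],"hand":65},{"translation":[0,-0.13,-0.073],"twist":[0,0,0],"hand":65},{"translation":[0,-0.17,-0.097],"twist":[0,0,0],"hand":65},{"translation":[0,-0.21,-0.12],"twist":[0,0,0],"hand":65}]' 10 && python3 -m creep '[{"translation":[0,-0.04,-0.024],"twist":[0,0,0],"hand":65},{"translation":[0,-0.08,-0.05],"twist":[0,0,0],"hand":65},{"translation":[0,-0.12,-0.08],"twist":[0,0,0],"hand":65},{"translation":[0,-0.13,-0.12],"twist":[0,0,0],"hand":65},{"translation":[0,-0.14,-0.16],"twist":[0,0,0],"hand":65}]'; python3 -c "
from h import *
to([bw(-.177,.004,.2),bw(-.177,.004,.036)])"
```

```text
time: 0.6
tool_pos: [0.3026, 0.34, 0.2511]
tool_rot: [2.906, 1.569, -2.051]
contact_force: [0.8, -0.5, -1.0]
opening: 0.0605
time: 1.1
tool_pos: [0.3999, 0.149, 0.2507]
tool_rot: [2.568, 1.568, -2.389]
contact_force: [0.1, -1.0, -0.2]
opening: 0.0599
t 1.1 pos [0.3999 0.149  0.2507] toolz [ 0.2429  0.9701 -0.0023] opening 0.0599327895690115 F [ 0.1438 -1.0344 -0.1884]
[ 0.4413 -0.0996  0.2   ] shift [ 0.0511 -0.1006 -0.231 ]
[ 0.4413 -0.0996  0.036 ] shift [ 0.2151 -0.1009 -0.2306]
twist [-0.0723 -0.0022 -0.0016] other [ 3.0693 -0.0024  0.0034] q6 -1.1471376031027765
tcp in block -0.26058590400453524 0.2417912604904021
```

```bash
python3 -m creep '[{"translation":[0,-0.02,-0.046],"twist":[-0.02,0,0],"hand":65},{"translation":[0,-0.04,-0.09],"twist":[-0.04,0,0],"hand":65},{"translation":[0.01,-0.06,-0.135],"twist":[-0.06,-0.002,-0.001],"hand":65},{"translation":[0.02,-0.08,-0.18],"twist":[-0.072,-0.002,-0.0015],"hand":65},{"translation":[0.03,-0.1,-0.225],"twist":[-0.072,-0.002,-0.0015],"hand":65}]'; python3 -c "
from h import *
to([bw(-.177,.004,.2),bw(-.177,.004,.036)])"
```

```text
time: 1.6
tool_pos: [0.4419, -0.0945, 0.2209]
tool_rot: [-2.077, 1.571, -0.679]
contact_force: [1.0, 0.2, 0.1]
opening: 0.0597
t 1.6 pos [ 0.4419 -0.0945  0.2209] toolz [ 0.1724  0.985  -0.0001] opening 0.05969743010883919 F [1.0292 0.1629 0.0862]
[ 0.4413 -0.0996  0.2   ] shift [ 0.0209 -0.0004 -0.0051]
[ 0.4413 -0.0996  0.036 ] shift [ 0.1849 -0.0003 -0.0051]
twist [-0.0002 -0.0001  0.0001] other [3.1414 0.0002 0.0001] q6 -1.778118616661587
tcp in block -0.17736432869170207 0.009108138758164228
```

```bash
python3 -m creep '[{"translation":[0.045,0,-0.002],"twist":[0,0,0],"hand":65},{"translation":[0.09,0,-0.003],"twist":[0,0,0],"hand":65},{"translation":[0.13,0,-0.004],"twist":[0,0,0],"hand":65},{"translation":[0.16,0,-0.004],"twist":[0,0,0],"hand":65},{"translation":[0.184,0,-0.004],"twist":[0,0,0],"hand":65}]'; python3 -c "
from h import *
to([bw(-.177,.004,.036)])
a=snap('top','t1.png')[150:260,190:340];b=snap('scene','s1.png')[130:240,180:330]
cv2.imwrite('pics/c2.png',cv2.resize(np.vstack([a,b]),None,fx=2.7,fy=2.7,interpolation=2))"
```

```text
time: 2.1
tool_pos: [0.4402, -0.0982, 0.0348]
tool_rot: [1.368, 1.568, 2.765]
contact_force: [0.7, 0.8, 0.7]
opening: 0.0594
t 2.1 pos [ 0.4402 -0.0982  0.0348] toolz [0.1727 0.985  0.0005] opening 0.059420771150638485 F [0.7377 0.7657 0.6555]
[ 0.4413 -0.0996  0.036 ] shift [-0.0012 -0.0014 -0.0011]
twist [-0.0006  0.0005 -0.0024] other [ 3.141  -0.0038 -0.0008] q6 -1.7868943789824168
tcp in block -0.17835733559791195 0.005147781255914356
```

View pics/c2.png

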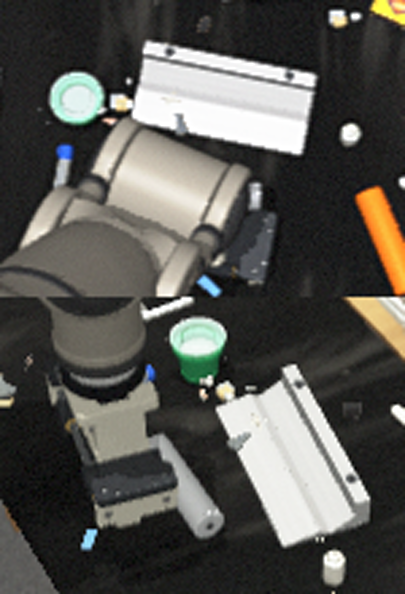

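The hand is behind the bar and square to the block, with the bar untouched. Pushing gently now.

```bash
python3 -m creep '[{"translation":[-0.001,-0.006,0],"twist":[0,0,0],"hand":65},{"translation":[-0.001,-0.012,0.001],"twist":[0,0,0],"hand":65},{"translation":[-0.001,-0.018,0.001],"twist":[0,0,0],"hand":65},{"translation":[-0.001,-0.024,0.001],"twist":[0,0,0],"hand":65},{"translation":[-0.001,-0.028,0.002],"twist":[0,0,0],"hand":65}]'; python3 -m creep '[{"translation":[0,-0.004,0],"twist":[0,0,0],"hand":65},{"translation":[0,-0.008,0],"twist":[0,0,0],"hand":65},{"translation":[0,-0.012,0],"twist":[0,0,0],"hand":65},{"translation":[0,-0.016,0],"twist":[0,0,0],"hand":65},{"translation":[0,-0.02,0],"twist":[0,0,0],"hand":65}]'; python3 -c "
from h import *
to([])
b=snap('scene','s2.png')[130:240,180:330]
cv2.imwrite('pics/c3.png',cv2.resize(b,None,fx=4,fy=4,interpolation=2))"
```

```text
time: 2.7
tool_pos: [0.468, -0.1008, 0.0357]
tool_rot: [1.367, 1.566, 2.764]
contact_force: [-0.4, 0.0, -0.2]
opening: 0.0597
time: 3.2
tool_pos: [0.488, -0.1043, 0.0356]
tool_rot: [1.369, 1.566, 2.766]
contact_force: [0.2, -0.9, 0.2]
opening: 0.0597
t 3.2 pos [ 0.488  -0.1043  0.0356] toolz [0.1725 0.985  0.001 ] opening 0.05972145719774834 F [ 0.2373 -0.8787  0.1698]
twist [-0.0004  0.001  -0.0051] other [ 3.1412 -0.008  -0.0016] q6 -1.7618548808446672
tcp in block -0.13018858816191967 0.007355958496448649
```

View pics/c3.png

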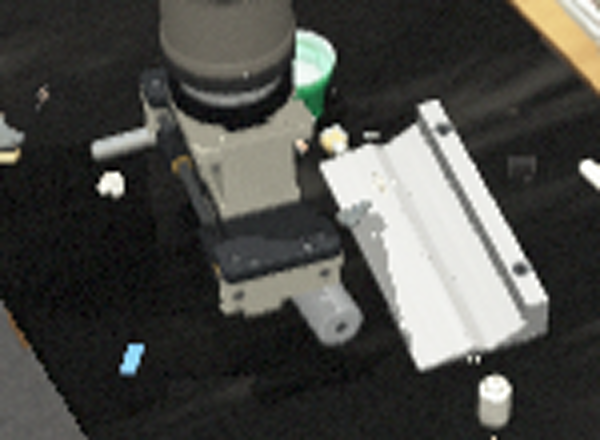

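The bar is rolling ahead of the fingers and still skewed; its right end is at crop (342,328). I'll carry on to the ramp.

```bash
for i in 1 2; do python3 -m creep '[{"translation":[0,-0.004,0],"twist":[0,0,0],"hand":65},{"translation":[0,-0.008,0],"twist":[0,0,0],"hand":65},{"translation":[0,-0.012,0],"twist":[0,0,0],"hand":65},{"translation":[0,-0.016,0],"twist":[0,0,0],"hand":65},{"translation":[0,-0.02,0],"twist":[0,0,0],"hand":65}]'; done; python3 -c "
from h import *
to([])
b=snap('scene','s3.png')[130:240,180:330];a=snap('top','t3.png')[150:260,190:340]
cv2.imwrite('pics/c4.png',cv2.resize(np.hstack([a,b]),None,fx=2.6,fy=2.6,interpolation=2))"
```

```text
time: 3.75
tool_pos: [0.5088, -0.1081, 0.0356]
tool_rot: [1.353, 1.567, 2.75]
contact_force: [-0.5, -0.1, 0.0]
opening: 0.0597
time: 4.25
tool_pos: [0.5287, -0.1116, 0.0355]
tool_rot: [1.361, 1.566, 2.759]
contact_force: [-0.1, 0.2, 0.4]
opening: 0.0597
t 4.25 pos [ 0.5287 -0.1116  0.0355] toolz [0.1725 0.985  0.0009] opening 0.059652696604001465 F [-0.1456  0.2384  0.3989]
twist [-0.0004  0.0009 -0.0042] other [ 3.1412 -0.0066 -0.0014] q6 -1.7474359863257036
tcp in block -0.08882889638018646 0.007265879942637976
```

View pics/c4.png

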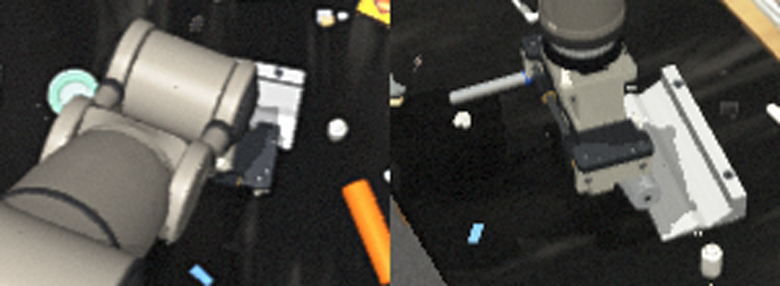

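```bash
for i in 1 2 3; do python3 -m creep '[{"translation":[0,-0.003,0],"twist":[0,0,0],"hand":65},{"translation":[0,-0.006,0],"twist":[0,0,0],"hand":65},{"translation":[0,-0.009,0],"twist":[0,0,0],"hand":65},{"translation":[0,-0.012,0],"twist":[0,0,0],"hand":65}]' | grep -E 'pos|force'; done; python3 -c "
from h import *
to([])
w=at('scene',(279.2,205.8),.017);d=w[:2]-V;c,n=np.cos(YAW),np.sin(YAW);print('bar end was',c*d[0]+n*d[1],-n*d[0]+c*d[1])
b=snap('scene','s4.png')[130:240,180:330]
cv2.imwrite('pics/c5.png',cv2.resize(b,None,fx=5,fy=5,interpolation=2))"
```

```text
tool_pos: [0.5411, -0.1138, 0.0355]
contact_force: [-1.2, 0.6, 0.5]
tool_pos: [0.553, -0.1159, 0.0354]
contact_force: [-1.2, -0.4, 1.0]
tool_pos: [0.5651, -0.118, 0.0354]
contact_force: [-1.9, 0.5, 0.8]
t 5.55 pos [ 0.5651 -0.118   0.0354] toolz [0.1726 0.985  0.0008] opening 0.05959002675505887 F [-1.8995  0.4537  0.776 ]
twist [-0.0005  0.0008 -0.0038] other [ 3.1411 -0.006  -0.0013] q6 -1.736182955285627
tcp in block -0.051936117652564194 0.007178119825921002
bar end was -0.04687211509360206 -0.05700692936204972
```

View pics/c5.png

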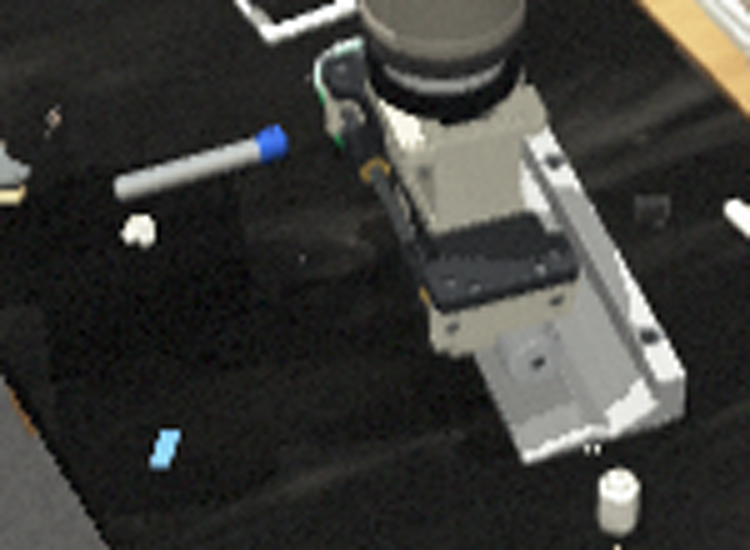

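The bar is on the ramp, almost at the crest, and the push force is about 2 N. I'll nudge it over slowly.

```bash
for i in 1 2; do python3 -m creep '[{"translation":[0,-0.002,0],"twist":[0,0,0],"hand":65},{"translation":[0,-0.004,0],"twist":[0,0,0],"hand":65},{"translation":[0,-0.006,0],"twist":[0,0,0],"hand":65},{"translation":[0,-0.008,0],"twist":[0,0,0],"hand":65}]' | grep -E 'pos|force'; done; python3 -c "
from h import *
to([])
for p,z in(((287.6,202.4),.021),):
  w=at('scene',p,z);d=w[:2]-V;c,n=np.cos(YAW),np.sin(YAW);print('bar end was',c*d[0]+n*d[1],-n*d[0]+c*d[1])
b=snap('scene','s5.png')[130:240,180:330]
cv2.imwrite('pics/c6.png',cv2.resize(b,None,fx=5,fy=5,interpolation=2))"
```

```text
tool_pos: [0.5736, -0.1195, 0.0354]
contact_force: [-2.2, 0.7, 2.1]
tool_pos: [0.5819, -0.121, 0.0354]
contact_force: [-0.2, -0.0, -0.0]
t 6.4 pos [ 0.5819 -0.121   0.0354] toolz [0.1726 0.985  0.0007] opening 0.05970258326440636 F [-0.246  -0.0016 -0.0289]
twist [-0.0005  0.0007 -0.0025] other [ 3.1411 -0.004  -0.0011] q6 -1.73161330008884
tcp in block -0.03485295956202458 0.007117188972772357
bar end was -0.023739405899901304 -0.05684681217687331
```

View pics/c6.png

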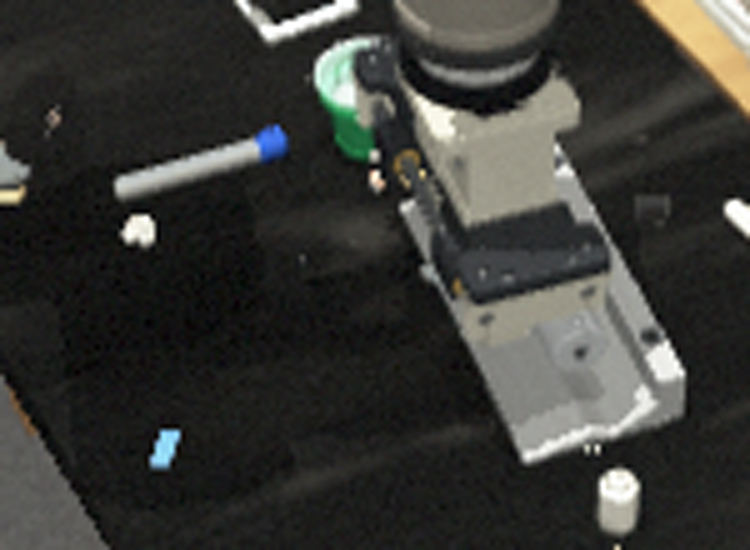

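The force fell to zero and the bar's end at crop (582,352) sits in the V. I'll back straight off, then lift clear.

```bash
python3 -m creep '[{"translation":[0,0.008,0],"twist":[0,0,0],"hand":65},{"translation":[-0.002,0.02,0],"twist":[0,0,0],"hand":65},{"translation":[-0.03,0.045,0],"twist":[0,0,0],"hand":65},{"translation":[-0.075,0.065,0],"twist":[0,0,0],"hand":65},{"translation":[-0.12,0.08,0],"twist":[0,0,0],"hand":65}]' ; for i in 1 2; do python3 -m creep '[{"translation":[-0.015,0.01,0.04],"twist":[0,0,0],"hand":65},{"translation":[-0.03,0.02,0.08],"twist":[0,0,0],"hand":65},{"translation":[-0.03,0.03,0.125],"twist":[0,0,0],"hand":65},{"translation":[-0.03,0.035,0.17],"twist":[0,0,0],"hand":65},{"translation":[-0.03,0.035,0.21],"twist":[0,0,0],"hand":65}]'; done; python3 -c "
from h import *
to([])
b=snap('scene','s6.png')[130:240,180:330];a=snap('top','t6.png')[150:260,190:340]
cv2.imwrite('pics/c7.png',cv2.resize(np.vstack([a,b]),None,fx=2.7,fy=2.7,interpolation=2))"
```

```text
time: 6.95
tool_pos: [0.5012, -0.1067, 0.1561]
tool_rot: [1.346, 1.565, 2.743]
contact_force: [0.6, -0.9, -0.1]
opening: 0.0598
time: 7.45
tool_pos: [0.5019, 0.1081, 0.1869]
tool_rot: [1.315, 1.565, 2.713]
contact_force: [1.4, -0.4, -0.2]
opening: 0.0591
time: 7.95
tool_pos: [0.5026, 0.3229, 0.2176]
tool_rot: [1.3, 1.565, 2.699]
contact_force: [0.7, -0.7, 0.1]
opening: 0.0602
t 7.95 pos [0.5026 0.3229 0.2176] toolz [0.1713 0.9852 0.0015] opening 0.06015603164574054 F [ 0.6559 -0.6764  0.0961]
twist [ 0.0009  0.0015 -0.0054] other [-3.1407  0.0084  0.0023] q6 -0.9592917465074037
tcp in block -0.18938471370913385 0.43073038008220094
```

View pics/c7.png

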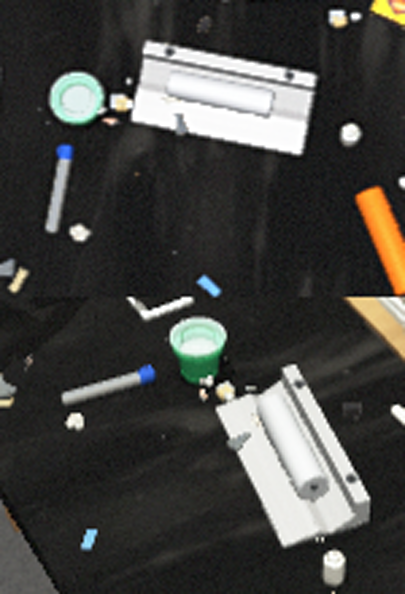

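The bar lies in the V, parallel to the jaw and well inside both block ends (top crop 167–275 against the block's 133–317). As a last check I'll difference the images against the start, look for any remaining motion, then hand in.

```bash
python3 -c "
from h import *
a=cv2.imread('pics/t0.png');b=cv2.imread('pics/t6.png');c=snap('top','t7.png')
for n,p,q in(('start-now',a,c),('still',b,c)):
  m=(cv2.absdiff(cv2.GaussianBlur(p,(3,3),0),cv2.GaussianBlur(q,(3,3),0)).max(2)>45).astype(np.uint8)
  k,l,st,_=cv2.connectedComponentsWithStats(m);print(n,[s.tolist() for s in st[1:] if s[4]>4])
e=[at('top',(190+x/2.7,150+y/2.7),.030) for x,y in((168,83),(274,103))]
print(np.round(e,3),'yaw',-np.arctan2(*(e[0]-e[1])[:2]))
m=(e[0]+e[1])[:2]/2-V;print(m)
to([]);robot.hand_in()"
```

```text
start-now [[40, 135, 18, 34, 255], [48, 134, 19, 42, 376], [0, 141, 49, 44, 1402], [0, 173, 102, 128, 5106], [56, 174, 12, 16, 141], [48, 177, 6, 5, 11], [0, 181, 5, 9, 28], [35, 183, 9, 4, 15], [108, 185, 20, 33, 321], [253, 185, 30, 7, 43], [29, 187, 5, 3, 8], [46, 187, 13, 9, 43], [107, 186, 2, 5, 7], [143, 187, 3, 3, 5], [0, 189, 22, 10, 95], [39, 193, 11, 10, 63], [284, 192, 6, 2, 9], [3, 196, 7, 15, 90], [86, 206, 6, 3, 12], [3, 210, 15, 11, 72], [246, 215, 42, 14, 467], [58, 286, 45, 74, 1598], [0, 291, 86, 107, 5753], [205, 328, 4, 6, 16], [168, 338, 35, 43, 1072], [212, 347, 28, 16, 210], [195, 367, 17, 7, 64], [229, 369, 31, 51, 523], [181, 376, 12, 20, 83], [191, 376, 34, 18, 234], [223, 376, 5, 13, 41], [216, 379, 6, 7, 24], [161, 395, 19, 25, 227], [6, 397, 9, 11, 32], [227, 402, 10, 18, 106], [0, 413, 18, 7, 72], [144, 412, 17, 8, 66]]
still [[46, 138, 2, 8, 9], [48, 147, 6, 12, 24], [39, 153, 3, 5, 5], [42, 153, 3, 5, 5], [0, 174, 4, 7, 10], [54, 175, 2, 5, 9], [72, 175, 14, 29, 74], [83, 191, 6, 15, 28], [0, 196, 3, 4, 7], [49, 198, 2, 5, 8], [61, 211, 2, 3, 5]]
[[ 0.623 -0.071  0.03 ]
 [ 0.602 -0.192  0.03 ]] yaw -0.16465880572048033
[-0.00256166  0.00246067]
t 8.1 pos [0.5029 0.3227 0.2166] toolz [0.1689 0.9856 0.0011] opening 0.059789489549680594 F [ 0.5574 -0.3741 -0.0732]
twist [ 0.0033  0.0011 -0.0059] other [-3.1383  0.0092  0.0017] q6 -0.9620895596589053
tcp in block -0.18907156630170657 0.4306232424750924
the job is handed in; nothing more can be done
```

The bar is in the V and the job is handed in at about 8.1 s of the 45 s allowed. I rolled it along the bench and up the ramp with both fingertips square to the block. The push peaked at about 3 N. It dropped into the V on its own, and I backed the hand off and lifted it clear.

**Bar position:** in the last top image its middle is about 3 mm from the seat I estimated from the images. Its angle is -0.165 rad against the block's -0.173 rad, within measuring error. Its ends are about ±61 mm along the 200 mm block, so neither sticks out.

**At rest:** two pictures 0.1 s apart showed no motion at the bar. The only differences were in the area of the arm.

**Other things on the bench:** compared with the first picture, the changes near the job were only where the bar had been and where it now lies. The rest were in the area of the arm and its shadow. The cup, tube, small bottle and the things to the right showed no movement.

- **Needle jig not checked:** it lay under or near the arm in the last picture. The hand only passed over it at about 0.2 m.
- **Grey mark at the left of the ramp foot:** I could not tell whether it was a loose piece or just a mark. It had not visibly moved after the push.

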